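# Key a mould insert home in the mould stand

### The job

Lift the aluminium mould insert out of its locker through the round port in the roof, set its spigot in the bore of the mould stand's ring without dropping it from a height, and turn it under light pressure until its three lugs find their slots and the flange lies flat on the ring; then let go of it. Leave the other things on the bench where they are.

Things in the scene. Friction and masses are not known exactly. Their poses are not given: they have to be found in the camera images.
- insert_handle (a point): Bar handle of the mould insert (one rigid piece of bare aluminium, about 0.5 kg): 60 mm long, 20 mm wide, 48 mm tall, standing on a round flange. This point is the handle's centre, on the insert's axis, 24 mm above the flange's upper face, 34 mm above the flange's underside, 74 mm above the insert's foot. x along the handle, y across it (the 20 mm to grip), z up. It starts upright in the locker.
- insert: The mould insert, 98 mm tall; origin at the centre of its foot, axes as the handle's. Round spigot 48 mm wide, 40 mm long, foot bevelled 3 mm; above it the flange, 92 mm wide, 10 mm thick; then the handle. Three equal lugs on the spigot, 120 deg apart, one under the handle's +x end: 12 mm wide, out to 38 mm from the axis, filling the 18 mm just under the flange (lowest 22 mm of spigot plain).
- port (a point): Centre of the round port, 150 mm in diameter, in the 6 mm roof of the mould locker, at the roof's upper face. The locker is a fixed grey box 230 x 230 mm, 132 mm tall, with clear panes in two walls. The insert stands in it on a pedestal 30 mm above the table, within 9 mm of the port's axis, its handle's top 4 mm below the roof's upper face; it comes out straight up through the port.
- seat (a point): Centre of the bore of the mould stand's steel ring, at the ring's upper face (50 mm above the table), z up. Bore 52 mm wide, through to the table. From it three slots 120 deg apart, 16 mm wide, reach out to 41 mm from the axis, through the ring's full 20 mm. The ring is fixed but was bolted on at ANY angle: the orientation given is the plate's and does not tell where the slots are (look, or feel for them).
- stand: The mould stand, fixed: dark steel plate 160 x 160 x 30 mm, origin under its centre, with the ring (116 mm wide) bolted on top. With the spigot in the bore and the lugs off the slots, the insert rides on the ring, the flange's underside 18 mm above it; turned to match (within about 3 deg, any of three ways) it drops by its own weight until the flange lies flat on the ring.
- cup_mould: Bystander: brass open cup, 68 mm wide, 75 mm tall; origin at the centre of its underside.
- jacks: Bystander: steel spring tongs lying flat, 230 mm long, 56 mm wide, 12 mm high; origin under the middle.
- block: Bystander: wooden ladle-shaped block, bowl 84 mm wide and 50 mm tall with a 150 mm handle; origin under the bowl.
- tumbler: Bystander: green glass tumbler, 76 mm wide, 100 mm tall; origin at the centre of its underside.
- wax_jar: Bystander: amber glass jar with steel cap, 72 mm wide, 90 mm tall; origin at the centre of its underside.
- paddle: Bystander: cork paddle lying flat, cork 140 x 75 x 12 mm with a wooden handle, 220 mm long in all, 20 mm high; origin under the cork near the handle.
- vase: Bystander: clear glass vase, 90 mm wide, 140 mm tall; origin at the centre of its underside.
Not all that is in view belongs to the job. Leave any pink or turquoise look-alike of the insert alone.

How it is judged:
On the way:
1. The insert has been lifted through the port, its foot at roof height or above (height (world z) of insert_handle above 0.2 m), for 0.1 s.
At the end, for the whole second after the job is handed in: The insert is home in the stand: upright within 0.05 rad, on the bore's axis within 5 mm, its flange on the ring (handle centre 28 to 38 mm above the ring's upper face; 34 mm when home, 52 mm when the lugs still ride on the ring), and at rest (horizontal distance between insert_handle and seat below 0.005 m and z of insert_handle in the frame of seat between 0.028 and 0.038 m and angle between insert_handle's own z axis and vertical below 0.05 rad and linear speed of insert below 0.02 m/s); the robot touches nothing.
It fails at once if The insert is dropped: it moves faster than 0.95 m/s within 60 mm of the stand's axis (horizontal distance between insert_handle and seat below 0.06 m and linear speed of insert above 0.95 m/s).
It fails at once if A bystander is moved by more than 30 mm (distance of any of cup_mould, jacks, block, tumbler, wax_jar, paddle, vase from where it was at the start of the episode above 0.03 m).
It also fails if it takes over 67 s, if anything falls off the work surface, if the arm or the gripper's body presses on something with over 40 N, if the wrist force passes 120 N, or if a joint passes its speed limit or range.

### The arm

A 6-joint arm with a two-finger parallel gripper is mounted at the origin on the work surface. World frame = base frame: x ahead of the robot, y to its left, z up, the work surface at z = 0. Lengths are in m, angles in rad, forces in N, time in s.
With the tool pointing down it reaches from about 0.375 to 0.9 m from the base axis. Payload 3.1 kg.
Tool frame: the origin (TCP) lies midway between the tips of the shut fingers; the grasp point (between the pads) lies robot.grip_point_offset behind it (robot.grip_point_offset is the distance from the TCP to the grasp point, in m); z points along the fingers, y is the direction in which the jaws open and shut (so a half turn about z gives the same grasp; the last joint's range is limited). The gripper opens to 87 mm and grips with 3 to 60 N. Pads are 19 mm wide; open, the fingers measure 117 mm over their backs; the gripper's body (75 mm by 190 mm) begins 51 mm behind the grasp point.
Start: joints at [-0.178, 0.527, 1.433, -0, 1.181, -0.178], TCP at [0.625, 0, 0.223] pointing down, gripper open.
Joint ranges: [-3.08, 3.08], [-0.75, 2.2], [0.22, 2.44], [-1.43, 4.57], [0, 2.65], [-2.85, 2.85]. Speed limits (rad/s): [2.79, 2.79, 3.14, 3.14, 3.14, 3.14].

### API

Orientations are given as a unit quaternion [x, y, z, w].
In Python, from rig import robot, cams, hand_in gives the robot as it stands. The module is installed in compiled form; this text tells all that it offers.
- The arm moves only by the tool send_rows, never from a script. Its argument "steps" is one flat list of numbers, 5 for each row, row after row: the finger opening in m, from 0 to 0.087, then the shift along the tool's x, y, z in m, then the turn about the tool's z in rad. A call has 1 to 8 rows; each row is the pose to reach, as a shift and turn from the pose measured when the call began, along the tool's axes at that moment; what a row does not reach only later rows make up. A row lasts 1/8 s, in which the tool goes at most 62.5 mm and 10.7 degrees, less where a joint would pass 70% of its speed; a pose out of reach is approached as far as the arm can. A call with a gripper value outside its range is refused whole. The fingers move at their own pace and stop on an object; "force" is the grip in N (left out, the last holds). Time passes only in rows, so rows that repeat a pose let the fingers close. It gives the time, the measured TCP pose, the force and the opening at its end, in the units of the state.
- robot.get_obs(): the state, without advancing time (a new reading comes with each control period).
- cams.camera(name): name is "scene" or "side" or "wrist"; returns a dict with "color" (480x640x3 uint8, red, green, blue), "range_z" (480x640 float32, m along the optical axis (not along the pixel's ray), 0 where there is no reading), "intrinsics" (3x3 intrinsics, pixels), "extrinsics" (4x4, takes a point from camera to world coordinates). Camera axes: x right, y down, z forward; pixel columns grow to the right and rows downward; lengths in m; the calibration is good to about 2 mm. A picture is of the moment at which its call begins.
- hand_in(): hands the job in, once; it reports no verdict.
The state is a dict: "time": time; "q": joint angles; "joint_velocities": joint speeds; "joint_torque": joint torques, N m; "position": TCP position; "tool_rot": TCP orientation; "ft_force": force on the tool from outside, world axes, zero at the start; "moment": the same for the moment, N m; "grip_width": finger opening in m.
Only numpy, scipy, OpenCV 4.12 (cv2) and the standard library are available. Lean on these libraries where they do the work, as an engineer would, in place of code of your own. Each camera call takes 0.05 s, during which the arm holds its last target.

## Working session

There is one attempt and no reset: what is moved stays moved. The work goes in short steps, Python scripts to look and compute and a tool call to move; the robot and the scene stay as the last step left them, time stands still between calls to the robot, and variables do not carry over. Pictures are saved under pics/ and viewed, and the job is handed in when it is done.

Besides the shell and the picture viewer there is one more tool, called after "Call:" by a JSON object that holds its "name" and its "arguments", one argument or row to a line. send_rows: Moves the arm, as the interface text tells. Its arguments: {"type":"object","properties":{"steps":{"type":"array","items":{"type":"number"}},"force":{"type":"number"}},"required":["steps"]}

```bash
mkdir -p pics; ls; python3 - <<'E'
from rig import robot,cams
import cv2
o=robot.get_obs();print(o, robot.grip_point_offset)
for n in("scene","side","wrist"):
    c=cams.camera(n);cv2.imwrite(f"pics/{n}0.png",c["color"][:,:,::-1]);print(n,c["intrinsics"],c["extrinsics"])
E
```

```text
pics
{'time': 0.0, 'q': array([-1.78480798e-01,  5.28444113e-01,  1.43389389e+00,  5.18890392e-06,
        1.18139634e+00, -1.78504934e-01]), 'joint_velocities': array([ 0.0006328 , -0.00099313,  0.00094491,  0.00130261,  0.00218741,
        0.00122079]), 'joint_torque': array([-5.45745443e-04, -4.40045428e+01, -1.76593530e+01,  6.32597599e-02,
        5.83207863e-02, -1.53719384e-04]), 'position': array([6.24272196e-01, 1.74251257e-04, 2.21587861e-01]), 'tool_rot': array([ 7.07098540e-01,  7.07114211e-01, -6.08763255e-04, -8.80979865e-04]), 'ft_force': array([ 0.24378233, -0.17283228,  0.43674658]), 'moment': array([0.02914437, 0.02175401, 0.01424858]), 'grip_width': 0.08703793434683645} 0.0187
scene [[568.73810765   0.         330.9669255 ]
 [  0.         568.73810765 232.51799247]
 [  0.           0.           1.        ]] [[ 0.31319777  0.6231077  -0.71668958  1.62092349]
 [ 0.94959597 -0.19497355  0.24546445 -0.45245797]
 [ 0.01321528 -0.75744446 -0.65276584  1.0684053 ]
 [ 0.          0.          0.          1.        ]]
side [[484.30100647   0.         310.43835316]
 [  0.         484.30100647 232.63883794]
 [  0.           0.           1.        ]] [[ 0.85038613 -0.39259767  0.35030059  0.1715701 ]
 [-0.5259653  -0.65235842  0.54570047 -0.6961937 ]
 [ 0.0142808  -0.64830206 -0.7612493   0.9491955 ]
 [ 0.          0.          0.          1.        ]]
wrist [[341.28339594   0.         322.71101293]
 [  0.         341.28339594 238.02538118]
 [  0.           0.           1.        ]] [[ 9.99996738e-01  5.68347034e-04 -2.48998038e-03  6.24179203e-01]
 [-1.83900037e-04 -9.56372132e-01 -2.92151178e-01  8.05656569e-02]
 [-2.54739110e-03  2.92150683e-01 -9.56368908e-01  3.84073707e-01]
 [ 0.00000000e+00  0.00000000e+00  0.00000000e+00  1.00000000e+00]]
```

View pics/scene0.png

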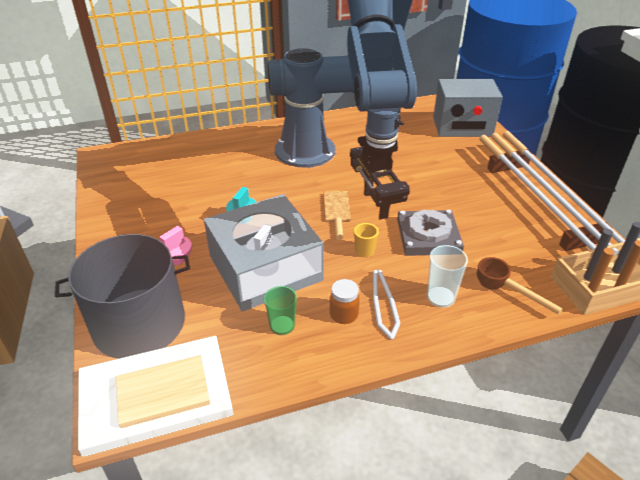

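View pics/side0.png

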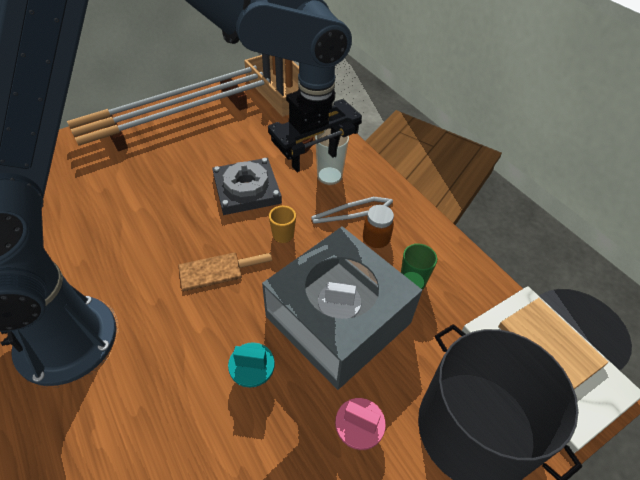

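View pics/wrist0.png

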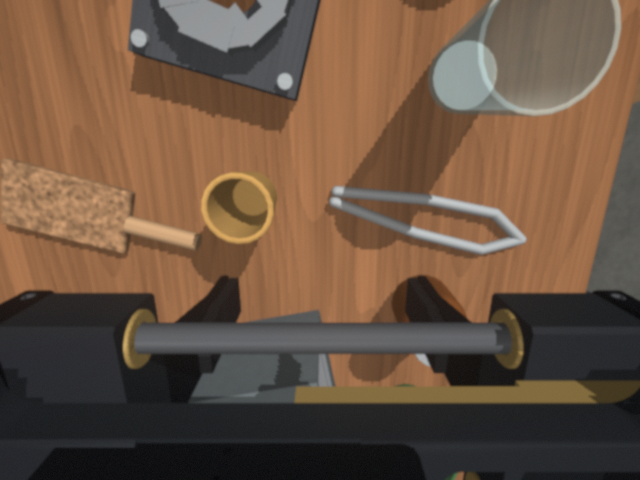

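```bash
cat > h.py <<'E'
from rig import robot,cams
import cv2, numpy as np
def cloud(n):
    c=cams.camera(n);K=c["intrinsics"];z=c["range_z"];T=c["extrinsics"]
    v,u=np.mgrid[0:480,0:640]
    P=np.stack([(u-K[0,2])*z/K[0,0],(v-K[1,2])*z/K[1,1],z],-1)@T[:3,:3].T+T[:3,3]
    P[z<=0]=np.nan
    return c,P
def top(P,col,x0,x1,y0,y1,res,zmin,zmax):
    h=int((x1-x0)/res);w=int((y1-y0)/res)
    return None
E
python3 - <<'E'
from h import *
for n in("scene","side"):
    c,P=cloud(n); np.savez(f"/tmp/{n}0.npz",P=P,col=c["color"],d=c["range_z"],K=c["intrinsics"],T=c["extrinsics"])
    # locker
    u0,u1,v0,v1=((200,330,190,310) if n=="scene" else (255,425,220,390))
    Q=P[v0:v1,u0:u1].reshape(-1,3);C=c["color"][v0:v1,u0:u1].reshape(-1,3)
    m=(Q[:,2]>.127+.000)&(Q[:,2]<.14); m2=m
    print(n,"top pts",m.sum(),np.nanmin(Q[m],0),np.nanmax(Q[m],0))
    print(cv2.minAreaRect(Q[m][:,:2].astype(np.float32)*1000))
    # stand
    u0,u1,v0,v1=((385,475,195,265) if n=="scene" else (205,290,145,220))
    Q=P[v0:v1,u0:u1].reshape(-1,3)
    m=(Q[:,2]>.044)&(Q[:,2]<.056)
    R=Q[m]
    (cx,cy),r=cv2.minEnclosingCircle(R[:,:2].astype(np.float32));print("ring",m.sum(),cx,cy,r,np.median(R[:,2]))
    m=(Q[:,2]>.024)&(Q[:,2]<.036);print(cv2.minAreaRect(Q[m][:,:2].astype(np.float32)*1000))
E
```

```text
scene top pts 3497 [ 0.39637294 -0.39884514  0.12700127] [ 0.66602963 -0.1319893   0.13618846]
((529.294677734375, -265.07696533203125), (238.0762176513672, 232.16696166992188), 10.588495254516602)
ring 682 0.5433722138404846 0.20850495994091034 0.0642491951584816 0.04773169315090764
((542.6357421875, 210.7935791015625), (162.6259002685547, 168.95538330078125), 75.11122131347656)
side top pts 7789 [ 0.39218699 -0.39864221  0.12700145] [ 0.66127857 -0.13009805  0.13751334]
((527.0789794921875, -263.709228515625), (233.14059448242188, 232.6699981689453), 11.057812690734863)
ring 938 0.5516127347946167 0.14616432785987854 0.12566415965557098 0.050141119333452444
((528.372314453125, 169.87059020996094), (254.62249755859375, 160.7869110107422), 74.40193176269531)
```

```bash
cat >> h.py <<'E'
def ortho(col,K,T,z,cx,cy,half,N=380):
    # image: columns -> +y to left? use col = world x right, row = -y (y up)
    s=2*half/N
    jj,ii=np.meshgrid(np.arange(N),np.arange(N))
    W=np.stack([cx-half+(jj+.5)*s, cy+half-(ii+.5)*s, np.full(jj.shape,z)],-1)
    q=(W-T[:3,3])@T[:3,:3]
    u=q[...,0]/q[...,2]*K[0,0]+K[0,2];v=q[...,1]/q[...,2]*K[1,1]+K[1,2]
    return cv2.remap(col,u.astype(np.float32),v.astype(np.float32),cv2.INTER_CUBIC)
E
python3 - <<'E'
from h import *
rows=[]
for z,cx,cy,h in((.128,.528,-.264,.08),(.05,.543,.21,.07)):
    ims=[]
    for n in("scene","side"):
        d=np.load(f"/tmp/{n}0.npz");ims.append(ortho(d["col"],d["K"],d["T"],z,cx,cy,h,300))
    rows.append(np.hstack(ims))
cv2.imwrite("pics/ortho1.png",np.vstack(rows)[:,:,::-1])
E
```

```text
(no output)
```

View pics/ortho1.png

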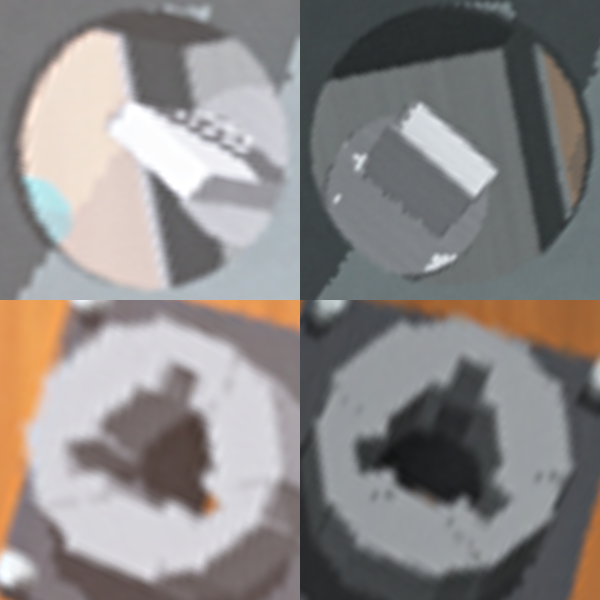

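Call:
{"name": "send_rows", "arguments": {
  "steps": [0.06, -0.04, -0.005, -0.02, -0.12, 0.06, -0.09, -0.01, -0.04, -0.26, 0.06, -0.14, -0.016, -0.048, -0.4, 0.06, -0.19, -0.022, -0.048, -0.54, 0.06, -0.24, -0.028, -0.048, -0.68, 0.06, -0.29, -0.033, -0.048, -0.8, 0.06, -0.317, -0.036, -0.048, -0.855, 0.06, -0.317, -0.036, -0.048, -0.855],
  "force": 30
}}

```text
time: 1.25
position: [0.5881, -0.3191, 0.2695]
tool_rot: [0.352, 0.936, -0.0, -0.001]
ft_force: [0.2, 0.3, 0.1]
grip_width: 0.0599
```

```bash
python3 - <<'E'
from h import *
o=robot.get_obs();print(o['time'],o['position'],o['q'],o['tool_rot'],o['ft_force'])
c,P=cloud("wrist");np.savez("/tmp/w1.npz",P=P,col=c["color"],K=c["intrinsics"],T=c["extrinsics"])
im=ortho(c["color"],c["intrinsics"],c["extrinsics"],.128,.528,-.264,.08,400)
cv2.imwrite("pics/w1.png",np.hstack([c["color"][:400,:400],im])[:,:,::-1]); cv2.imwrite("pics/w1f.png",c["color"][:,:,::-1])
m=(P[...,2]>.12)&(P[...,2]<.1305)&(np.hypot(P[...,0]-.528,P[...,1]+.264)<.05)
Q=P[m];print(m.sum(),cv2.minAreaRect(Q[:,:2].astype(np.float32)*1000),np.median(Q[:,2]))
E
```

```text
1.25 [ 0.58809332 -0.31912449  0.26951457] [-6.63561273e-01  5.46380190e-01  1.25786148e+00 -6.23386783e-04
  1.33847909e+00 -1.51459459e+00] [ 3.52095934e-01  9.35963697e-01 -1.20731643e-04 -6.28932974e-04] [0.19436034 0.26636871 0.13912861]
1733 ((525.0914306640625, -263.9815673828125), (19.830141067504883, 59.62495040893555), 49.381103515625) 0.1282065344933508
```

View pics/w1f.png

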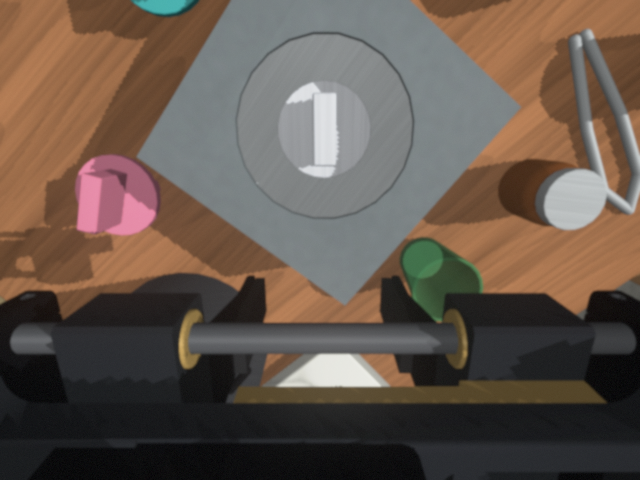

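View pics/w1.png

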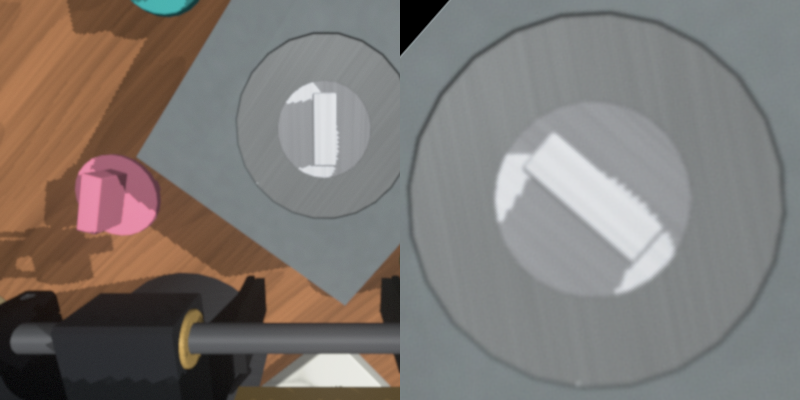

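Call:
{"name": "send_rows", "arguments": {
  "steps": [0.06, 0.045, 0.0005, 0, -0.01, 0.06, 0.0825, 0.0009, 0, -0.01, 0.06, 0.0825, 0.0009, 0.03, -0.01, 0.06, 0.0825, 0.0009, 0.07, -0.01, 0.06, 0.0825, 0.0009, 0.11, -0.01, 0.06, 0.0825, 0.0009, 0.145, -0.01, 0.06, 0.0825, 0.0009, 0.17, -0.01, 0.06, 0.0825, 0.0009, 0.181, -0.01]
}}

```text
time: 2.3
position: [0.526, -0.2598, 0.0874]
tool_rot: [0.346, 0.938, 0.001, -0.002]
ft_force: [-0.3, -0.2, 0.3]
grip_width: 0.0601
```

Call:
{"name": "send_rows", "arguments": {
  "steps": [0.0, 0, 0, 0, 0, 0.0, 0, 0, 0, 0, 0.0, 0, 0, 0, 0, 0.0, 0, 0, 0, 0, 0.0, 0, 0, 0, 0, 0.0, 0, 0, 0, 0],
  "force": 40
}}

```text
time: 3.05
position: [0.526, -0.2603, 0.0879]
tool_rot: [0.346, 0.938, 0.001, -0.002]
ft_force: [-1.1, -0.4, 3.7]
grip_width: 0.0196
```

Call:
{"name": "send_rows", "arguments": {
  "steps": [0.0, 0, 0, -0.012, 0, 0.0, 0, 0, -0.03, 0, 0.0, 0, 0, -0.05, 0, 0.0, 0, 0, -0.075, 0, 0.0, 0, 0, -0.1, 0, 0.0, 0, 0, -0.125, 0, 0.0, 0, 0, -0.15, 0, 0.0, 0, 0, -0.16, 0]
}}

```text
time: 4.05
position: [0.5267, -0.2606, 0.249]
tool_rot: [0.346, 0.938, 0.001, -0.001]
ft_force: [1.0, -0.1, -5.0]
grip_width: 0.0196
```

```bash
python3 - <<'E'
from h import *
for n in("scene","side"):
    c,P=cloud(n);np.savez(f"/tmp/{n}2.npz",P=P,col=c["color"],K=c["intrinsics"],T=c["extrinsics"])
    cv2.imwrite(f"pics/{n}2.png",cv2.resize(c["color"][80:380,150:450] if n=="scene" else c["color"][100:400,200:500],(600,600),interpolation=2)[:,:,::-1])
E
```

```text
(no output)
```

View pics/scene2.png

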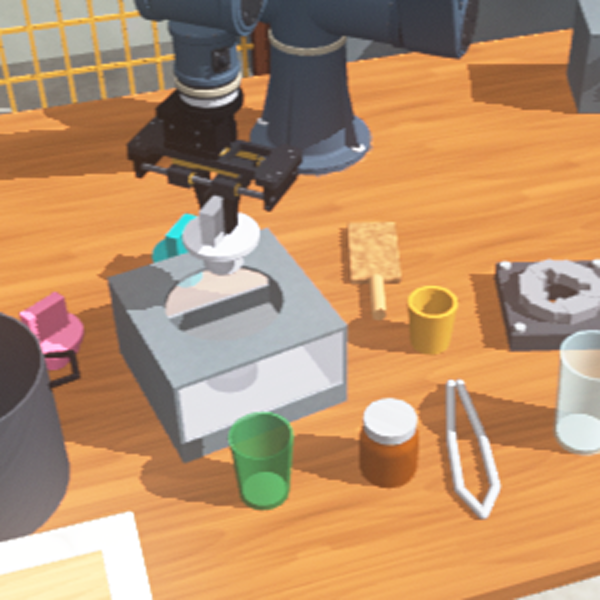

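View pics/side2.png

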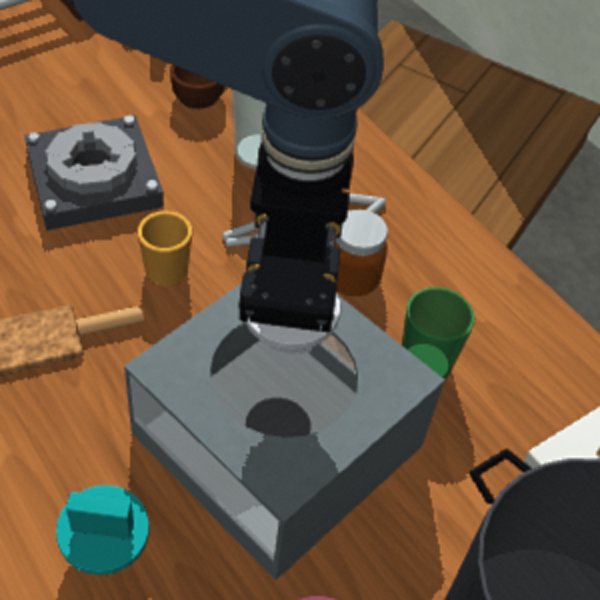

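```bash
python3 - <<'E'
from h import *
d=np.load("/tmp/scene2.npz");cv2.imwrite("pics/lug.png",cv2.resize(d["col"][165:235,225:295],(700,600),interpolation=2)[:,:,::-1])
E
```

```text
(no output)
```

View pics/lug.png

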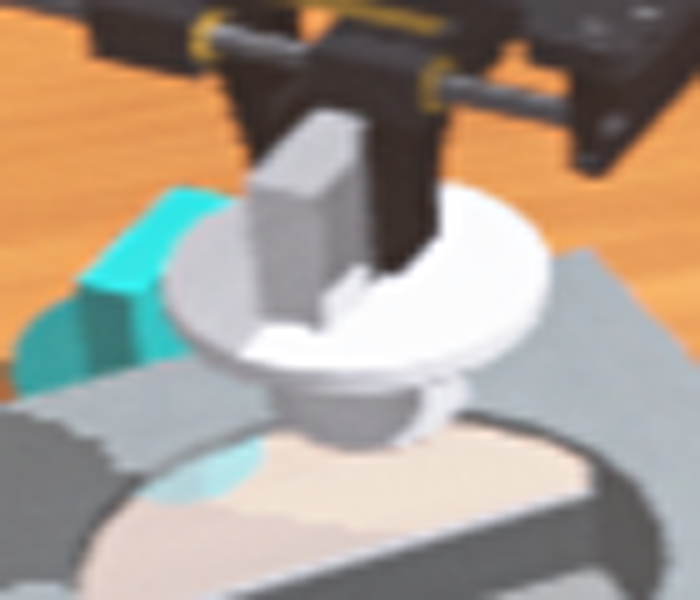

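Call:
{"name": "send_rows", "arguments": {
  "steps": [0.0, 0.013, 0.022, -0.01, -0.06, 0.0, 0.037, 0.069, -0.012, -0.18, 0.0, 0.064, 0.119, -0.012, -0.3, 0.0, 0.091, 0.17, -0.012, -0.42, 0.0, 0.118, 0.22, -0.012, -0.54, 0.0, 0.145, 0.27, -0.012, -0.66, 0.0, 0.172, 0.32, -0.012, -0.78, 0.0, 0.19, 0.354, -0.012, -0.89]
}}

```text
time: 5.15
position: [0.6112, 0.1347, 0.2591]
tool_rot: [-0.094, 0.996, 0.002, -0.003]
ft_force: [0.4, -0.7, -4.3]
grip_width: 0.0197
```

Call:
{"name": "send_rows", "arguments": {
  "steps": [0.0, -0.02, 0.043, 0, 0, 0.0, -0.035, 0.075, 0, 0, 0.0, -0.039, 0.086, 0, 0, 0.0, -0.039, 0.086, 0, 0]
}}

```text
time: 5.65
position: [0.6323, 0.2267, 0.2575]
tool_rot: [-0.095, 0.995, 0.001, -0.005]
ft_force: [-0.6, -0.6, -5.2]
grip_width: 0.0199
```

```bash
python3 - <<'E'
from h import *
o=robot.get_obs();print(o['position'],o['q'],o['tool_rot'])
c,P=cloud("wrist");np.savez("/tmp/w3.npz",P=P,col=c["color"],K=c["intrinsics"],T=c["extrinsics"])
cv2.imwrite("pics/w3.png",c["color"][:,:,::-1])
cv2.imwrite("pics/w3o.png",ortho(c["color"],c["intrinsics"],c["extrinsics"],.05,.543,.211,.07,560)[:,:,::-1])
m=(P[...,2]>.044)&(P[...,2]<.056)&(np.hypot(P[...,0]-.543,P[...,1]-.211)<.075)
Q=P[m];print(m.sum(),cv2.minEnclosingCircle(Q[:,:2].astype(np.float32)*1000),np.median(Q[:,2]))
E
```

```text
[0.63233702 0.22665918 0.25748426] [ 0.17671047  0.5638701   1.25914867  0.00327025  1.32761307 -1.58468111] [-0.09475328  0.99548927  0.00121242 -0.00463352]
7954 ((540.3367309570312, 211.26400756835938), 61.74849319458008) 0.050074023327949135
```

View pics/w3.png

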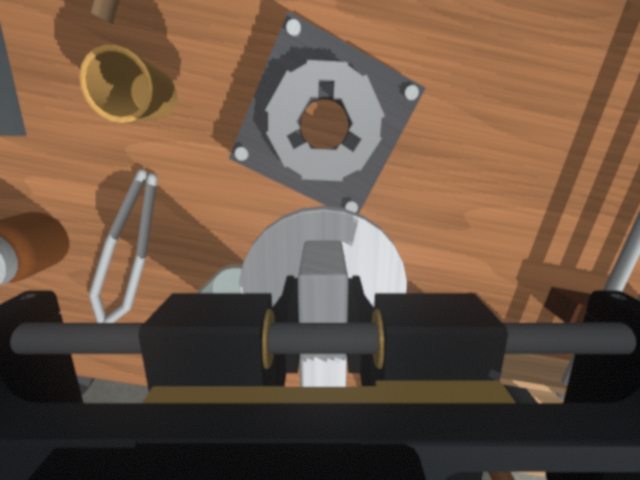

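View pics/w3o.png

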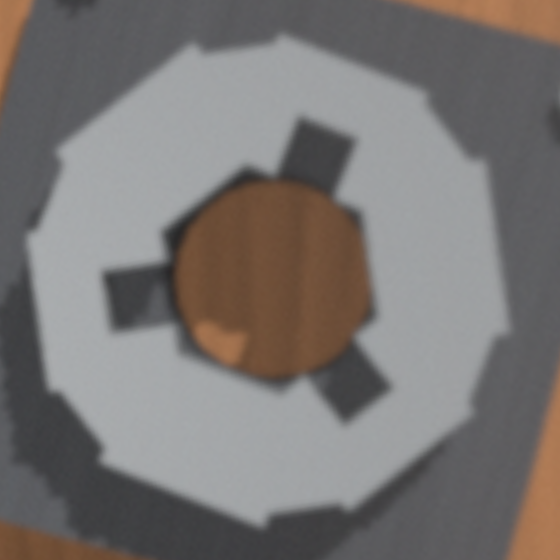

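```bash
python3 - <<'E'
from h import *
from scipy.optimize import least_squares
d=np.load("/tmp/w3.npz");P=d["P"];o=robot.get_obs();p=o["position"]
from scipy.spatial.transform import Rotation as R
Rm=R.from_quat(o["tool_rot"]).as_matrix()
L=(P-p)@Rm   # tool coords
for (v,u) in((225,325),(230,280),(250,260),(230,370),(260,325),(300,325)):print(v,u,L[v,u].round(4),P[v,u].round(4))
# flange boundary per column: topmost pixel with tool z within flange
zf=np.nanmedian(L[225:232,275:295,2]);print("zf",zf)
pts=[]
for u in range(246,404,2):
    col=np.where(abs(L[195:300,u,2]-zf)<.005)[0]
    if len(col): pts.append(L[195+col[0],u])
pts=np.array(pts)
r=least_squares(lambda q:np.hypot(pts[:,0]-q[0],pts[:,1]-q[1])-q[2],[0,0,.046],loss="soft_l1",f_scale=.001);print(r.x,len(pts),np.std(r.fun))
r=least_squares(lambda q:np.hypot(pts[:,0]-q[0],pts[:,1]-q[1])-.046,[0,0],loss="soft_l1",f_scale=.001);print("fixed R",r.x,np.std(r.fun))
m=np.zeros(P.shape[:2],bool);m[235:280,295:355]=True
m&=(L[...,2]<zf-.04);H=L[m];print("handle top z",np.median(H[:,2]),H.min(0),H.max(0))
rc=np.array([.5401,.2115,.05]);print("ring in tool",(rc-p)@Rm)
E
```

```text
225 325 [0.0359 0.0022 0.0088] [0.5968 0.2211 0.2493]
230 280 [ 0.0331 -0.0212  0.0092] [0.6039 0.1986 0.2489]
250 260 [ 0.0224 -0.032   0.0082] [0.6164 0.19   0.2497]
230 370 [0.0335 0.0254 0.0077] [0.5947 0.2444 0.2505]
260 325 [ 0.0285  0.002  -0.023 ] [0.6043 0.2222 0.2811]
300 325 [ 0.018   0.0019 -0.04  ] [0.6147 0.2241 0.298 ]
zf 0.008132644205105717
[-0.00138688  0.00091358  0.04556876] 79 0.00013548097370587672
fixed R [-0.00188447  0.00089687] 0.00015903766063997957
handle top z -0.0377745395260269 [ 0.02628365 -0.00905521 -0.04079926] [ 0.029154    0.01087833 -0.03189316]
ring in tool [0.09156322 0.00283129 0.20865845]
```

Call:
{"name": "send_rows", "arguments": {
  "steps": [0.0, 0.03, 0.0005, 0, 0.01, 0.0, 0.07, 0.001, 0.01, 0.03, 0.0, 0.0945, 0.0016, 0.03, 0.04, 0.0, 0.0945, 0.0016, 0.07, 0.04, 0.0, 0.0945, 0.0016, 0.105, 0.04, 0.0, 0.0945, 0.0016, 0.125, 0.04, 0.0, 0.0945, 0.0016, 0.1325, 0.04, 0.0, 0.0945, 0.0016, 0.1325, 0.04]
}}

```text
time: 6.7
position: [0.5384, 0.2087, 0.1264]
tool_rot: [-0.074, 0.997, 0.001, -0.005]
ft_force: [0.2, 0.2, -5.6]
grip_width: 0.02
```

```bash
python3 - <<'E'
from h import *
o=robot.get_obs();print(o['position'],o['tool_rot'],o['ft_force'],o['moment'])
ims=[]
for n,(a,b) in(("scene",(375,170)),("side",(190,110))):
    c,P=cloud(n);np.savez(f"/tmp/{n}4.npz",P=P,col=c["color"],K=c["intrinsics"],T=c["extrinsics"])
    ims.append(cv2.resize(c["color"][b:b+110,a:a+110],(400,400),interpolation=2))
cv2.imwrite("pics/4.png",np.hstack(ims)[:,:,::-1])
c=cams.camera("wrist");cv2.imwrite("pics/w4.png",c["color"][:,:,::-1])
E
```

```text
[0.53839652 0.20874822 0.12637085] [-7.36693786e-02  9.97272148e-01  7.86514821e-04 -4.52411685e-03] [ 0.18740075  0.24065858 -5.5510912 ] [ 0.10297798  0.00986402 -0.02298403]
```

View pics/4.png

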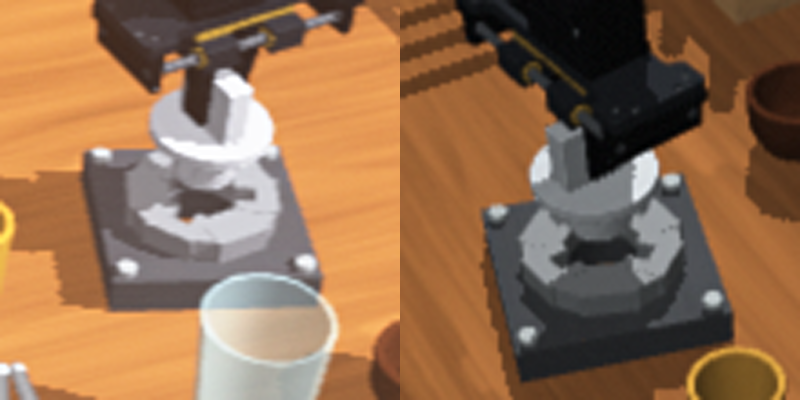

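View pics/w4.png

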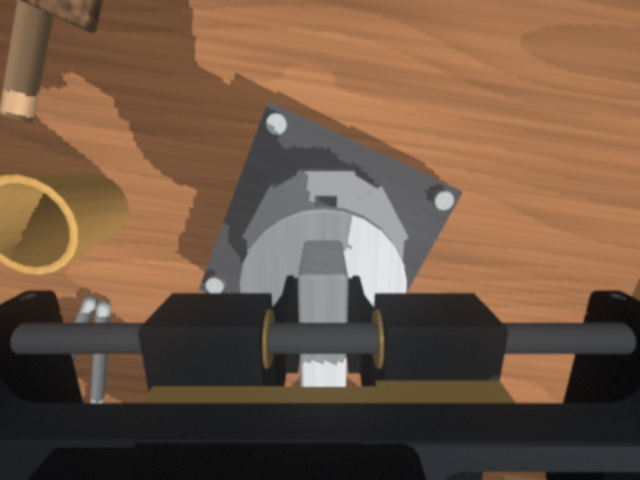

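```bash
python3 - <<'E'
from h import *
rows=[]
for n in("scene","side"):
    d=np.load(f"/tmp/{n}4.npz"); rows.append(np.hstack([ortho(d["col"],d["K"],d["T"],.118,.54,.21,.07,280)]+[ortho(d["col"],d["K"],d["T"],.05,.54,.21,.07,280)]))
im=np.vstack(rows)
for a in(0,280):
  for b in(0,280):
    r=46 if a==0 else 58
    cv2.circle(im,(a+140,b+140),int(r*2),(255,0,0),1)
cv2.imwrite("pics/o4.png",im[:,:,::-1])
E
```

```text
(no output)
```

View pics/o4.png

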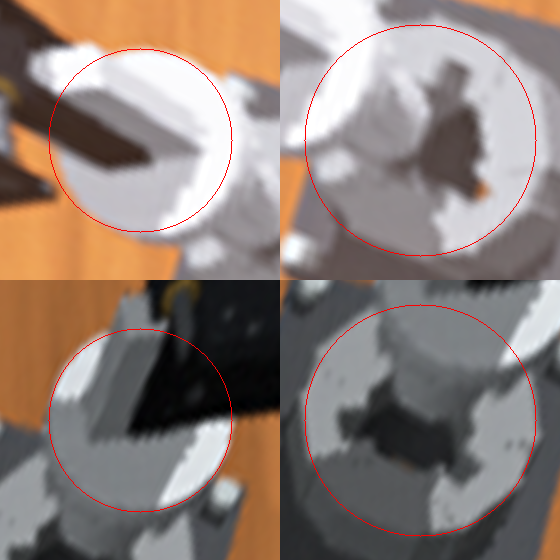

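Call:
{"name": "send_rows", "arguments": {
  "steps": [0.0, -0.001, 0.001, 0.005, 0, 0.0, -0.001, 0.001, 0.01, 0, 0.0, -0.001, 0.001, 0.015, 0, 0.0, -0.001, 0.001, 0.02, 0, 0.0, -0.001, 0.001, 0.024, 0, 0.0, -0.001, 0.001, 0.028, 0]
}}

```text
time: 7.6
position: [0.5398, 0.2107, 0.099]
tool_rot: [-0.074, 0.997, 0.001, -0.003]
ft_force: [0.8, 0.5, -5.2]
grip_width: 0.0197
```

Call:
{"name": "send_rows", "arguments": {
  "steps": [0.0, 0, 0, 0.004, 0, 0.0, 0, 0, 0.007, 0, 0.0, 0, 0, 0.01, 0, 0.0, 0, 0, 0.0125, 0, 0.0, 0, 0, 0.015, 0, 0.0, 0, 0, 0.015, 0]
}}

```text
time: 8.35
position: [0.5396, 0.2107, 0.0839]
tool_rot: [-0.074, 0.997, 0.001, -0.003]
ft_force: [-0.2, 0.1, -5.0]
grip_width: 0.0196
```

Call:
{"name": "send_rows", "arguments": {
  "steps": [0.0, 0, 0, 0.002, 0, 0.0, 0, 0, 0.004, 0, 0.0, 0, 0, 0.005, 0, 0.0, 0, 0, 0.006, 0, 0.0, 0, 0, 0.006, 0]
}}

```text
time: 8.98
position: [0.5395, 0.2107, 0.0778]
tool_rot: [-0.074, 0.997, 0.001, -0.004]
ft_force: [0.5, 0.1, -5.3]
grip_width: 0.0199
```

Lugs are in the slots without contact. I'll go on down to seating.

Call:
{"name": "send_rows", "arguments": {
  "steps": [0.0, 0, 0, 0.002, 0, 0.0, 0, 0, 0.004, 0, 0.0, 0, 0, 0.006, 0, 0.0, 0, 0, 0.0075, 0, 0.0, 0, 0, 0.0085, 0, 0.0, 0, 0, 0.0085, 0]
}}

```text
time: 9.72
position: [0.5394, 0.2107, 0.0692]
tool_rot: [-0.074, 0.997, 0.001, -0.004]
ft_force: [-0.3, -0.9, -5.5]
grip_width: 0.0196
```

Call:
{"name": "send_rows", "arguments": {
  "steps": [0.0, 0, 0, 0.0005, 0, 0.0, 0, 0, 0.001, 0, 0.0, 0, 0, 0.0015, 0, 0.0, 0, 0, 0.002, 0, 0.0, 0, 0, 0.002, 0]
}}

```text
time: 10.35
position: [0.5394, 0.2108, 0.068]
tool_rot: [-0.074, 0.997, 0.001, -0.003]
ft_force: [-2.6, -0.2, 4.6]
grip_width: 0.0196
```

Call:
{"name": "send_rows", "arguments": {
  "steps": [0.03, 0, 0, 0, 0, 0.05, 0, 0, 0, 0, 0.06, 0, 0, 0, 0, 0.06, 0, 0, 0, 0]
}}

```text
time: 10.85
position: [0.5395, 0.2108, 0.0679]
tool_rot: [-0.074, 0.997, 0.001, -0.003]
ft_force: [-0.9, -0.8, -0.1]
grip_width: 0.0517
```

Call:
{"name": "send_rows", "arguments": {
  "steps": [0.06, 0, 0, -0.015, 0, 0.06, 0, 0, -0.035, 0, 0.06, 0, 0, -0.06, 0, 0.06, 0, 0, -0.09, 0, 0.06, 0, 0, -0.12, 0, 0.06, -0.03, 0, -0.14, 0, 0.06, -0.06, 0, -0.15, 0, 0.06, -0.08, 0, -0.15, 0]
}}

```text
time: 11.85
position: [0.6218, 0.2227, 0.2201]
tool_rot: [-0.074, 0.997, 0.001, -0.001]
ft_force: [0.2, 0.9, 0.1]
grip_width: 0.0599
```

```bash
python3 - <<'E'
from h import *
o=robot.get_obs();print(o['time'],o['position'],o['ft_force'],o['grip_width'])
ims=[]
for n,(a,b) in(("scene",(375,170)),("side",(190,110))):
    c,P=cloud(n)
    ims.append(cv2.resize(c["color"][b:b+110,a:a+110],(400,400),interpolation=2))
cv2.imwrite("pics/5.png",np.hstack(ims)[:,:,::-1])
c,P=cloud("wrist");cv2.imwrite("pics/w5.png",c["color"][:,:,::-1])
D=np.hypot(P[...,0]-.5401,P[...,1]-.2115)
t=P[(D<.04)&(P[...,2]>.1)];f=P[(D<.043)&(P[...,2]>.053)&(P[...,2]<.075)]
print("handle top",len(t),np.median(t[:,2]),cv2.minAreaRect(t[:,:2].astype(np.float32)*1000))
A=np.c_[f[:,:2]-[.54,.21],np.ones(len(f))];print("flange plane (home .060)",np.linalg.lstsq(A,f[:,2],rcond=None)[0])
E
```

```text
11.85 [0.62178256 0.22265022 0.22012254] [0.19489072 0.85284181 0.08740864] 0.059876272535738094
handle top 2096 0.10821504412214447 ((540.8460693359375, 210.77674865722656), (58.87921905517578, 19.963977813720703), 8.06989574432373)
flange plane (home .060) [-0.00049462 -0.00047562  0.06034923]
```

View pics/5.png

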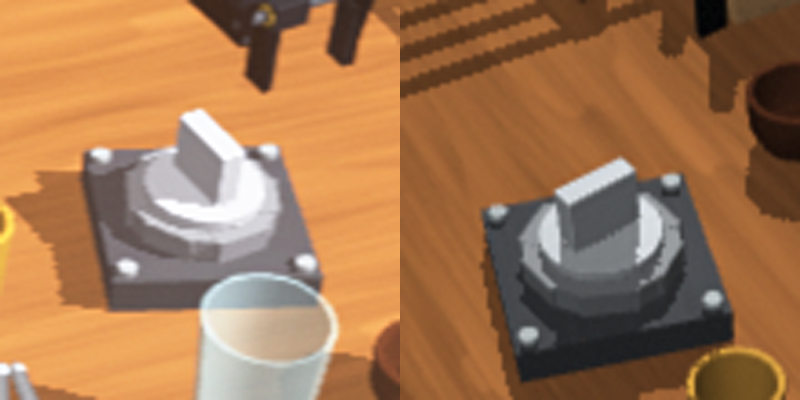

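View pics/w5.png

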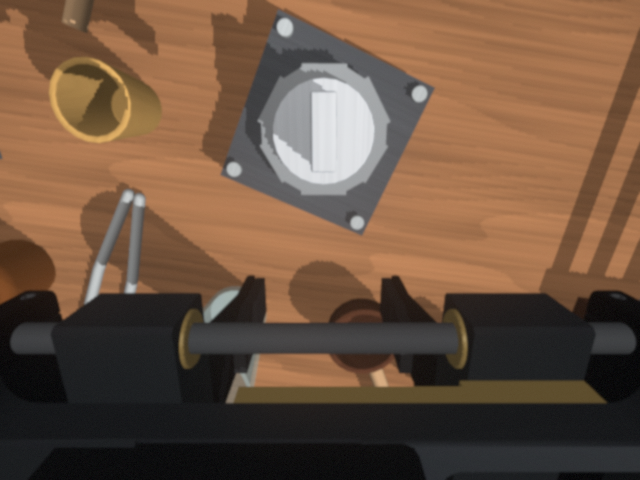

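The pictures show the insert seated flat and centred (flange top at z 0.060, level within 0.001). The gripper is clear of it.

```bash
python3 -c "
from rig import hand_in
print(hand_in())"
```

```text
the job is handed in; nothing more can be done
None
```

I lifted the insert out through the port, seated it in the mould stand, let go of it and handed the job in; the clock read about 12 s at my last check.

I did not have to turn the insert under pressure. The camera pictures showed the slots at about 68.6° and a lug on the insert. I turned it to match in the air, and the lugs went straight into the slots.

**Seating:** the wrist force showed no contact on the way down. The flange met the ring with the TCP at z 0.068, the height I had worked out for home.

**Last checks, wrist camera:**
- The flange's upper face is at z 0.0603 (0.060 when home), level to about 0.001 rad.
- The handle's centre is about 1 mm from the bore axis.
- The gripper is open and clear, with a wrist force below 1 N.

**Disagreement:** the scene, side and wrist cameras differed by up to about 5 mm on where the ring lies. I went by the wrist camera, and the insert went in freely.

**Bystanders:** I did not measure their positions again. Every move passed well above them, and nothing in the last pictures looked shifted, although those pictures do not show all of them.

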